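Sort tins and movement holder into the dust box and shut it

TASK

Tidy the watchmaker's bench: slide the two round tins and the rectangular movement holder that lie out on the bench into the two-bay box, each into the bay that already holds one of its own kind, well inside the mouth. They are to stay flat on the bench all the way, so push them, do not lift or tip them, and leave the other tools where they are. When everything is in, swing the clear cover down until it is fully shut.

Things in the scene. Friction and masses are not known exactly. Their poses are not given: they have to be found in the camera images.
- tin_a: a round aluminium parts tin, 40 mm diameter, 22 mm high, closed, with a glass window in the top; origin at the centre of its underside, z up; starts out on the bench, to be put away
- tin_b: another such tin, same size and origin as tin_a; starts out on the bench, to be put away
- holder_a: a rectangular aluminium movement holder (small clamp), 54 mm along its x by 36 mm along its y, 22 mm high, with a raised jaw at either end; origin at the centre of its underside, z up; starts out on the bench, to be put away
- tin_home: a tin like tin_a that already stands at the back of one of the two bays, which makes that the tins' bay
- holder_home: a movement holder like holder_a that already stands at the back of the other bay, which makes that the holders' bay
- garage: low wooden two-bay box fixed to the bench, no floor, 160 mm along x by 260 mm along y; walls 36 mm high, 6 mm thick at the back (+x), both sides and the middle (y = 0). Two bays open at the front (-x): 121 mm wide, centres at y = +-63.5 mm, mouth at x = -80 mm, back wall's face at x = +74 mm. Origin at the footprint's centre on the bench; at yaw 0 its mouth would face the robot
- cover (a joint): hinge angle (rad) of the box's clear, aluminium-edged dust cover: 0 = shut flat on the walls, starts open, 1.5 to 1.85 (about upright); stiff, stays where it is left. A plate 260 mm wide reaching 160 mm from the hinge, outer face 7 mm above the hinge line (when shut); a 4 mm thick, 30 mm deep apron along its free edge closes the front of both bays, 10 mm above the bench
- cover_hinge (a point): middle of the cover's hinge line, on top of the back wall (36 mm above the bench); the cover's axes: x points from its free edge to the hinge (and beyond), y along the hinge line, z out of its upper face
- cover_edge (a point): middle of the cover's free edge, 160 mm from the hinge line, on the plate's upper (outer) face; same axes as cover_hinge
- loupe: black eye loupe, a bystander, 34 mm diameter, 30 mm high, standing; origin under its centre
- stand: brass pin stand, a bystander, foot 32 mm diameter, 55 mm high; origin under its centre
- tweezers: steel tweezers lying flat, a bystander, 115 mm along its x, 10 mm wide, 6 mm high; origin near the middle, at bench level
- driver: small screwdriver lying down, a bystander, 105 mm along its x, 9 mm high; origin near the middle, at bench level
- oil: small amber oil jar with black cap, a bystander, 26 mm diameter, 45 mm high; origin under its centre
- blower: black rubber dust blower, a bystander, 54 mm diameter, 85 mm high; origin under its centre
Things that resemble listed ones, but are neither listed nor needed, are in the scene too. Leave any blue look-alike of the tin_a alone.

How it is judged:
By the outcome, as a careful person would: the job done as asked, in the order asked, and still so for the second after the job is handed in, with the robot touching nothing.
It also fails if it takes over 72 s, if anything falls off the work surface, if the arm or the gripper's body presses on something with over 40 N, if the wrist force passes 120 N, or if a joint passes its speed limit or range.

ROBOT

A 6-joint arm with a two-finger parallel gripper is mounted at the origin on the work surface. World frame = base frame: x ahead of the robot, y to its left, z up, the work surface at z = 0. Lengths are in m, angles in rad, forces in N, time in s.
With the tool pointing down it reaches from about 0.275 to 0.875 m from the base axis. Payload 12.5 kg.
Tool frame: the origin (TCP) lies on the centre line of the jaws, within the pads' length; the fingertips stand 11 mm ahead of it and the grasp point (between the pads) lies 8 mm behind it; z points along the fingers, y is the line along which they close (so a half turn about z gives the same grasp; the last joint's range is limited). The gripper opens to 85 mm and grips with 20 to 120 N. Pads are 22 mm wide; open, the fingers measure 114 mm over their backs; the gripper's body (76 mm by 85 mm) begins 54 mm behind the grasp point. The pads swing forward as they close: fully open they stand 13 mm farther back than shut.
Start: joints at [1.114, 0.351, 1.652, -0, 1.139, -0.085], TCP at [0.2, 0.512, 0.215] pointing down, gripper open.
Joint ranges: [-2.75, 2.75], [-0.79, 2.1], [0.01, 2.65], [-1.57, 4.71], [0.07, 3.14], [-2.87, 2.87]. Speed limits (rad/s): [2.22, 2.22, 2.79, 3.14, 3.14, 3.14].

INTERFACE

Orientations are given as a unit quaternion [w, x, y, z].
In Python, from cell import manip, viewer gives the robot as it stands.
- The arm moves only by the tool step_arm, never from a script. Its argument "plan" is a list of rows, each an object with "grip": the opening, from 0 (shut) to 1 (fully open); "delta_pos": the shift along the tool's x, y, z scaled (see below), a list of three; "yaw": the turn about the tool's z scaled (see below). A call has 1 to 8 rows; each row shifts and turns the commanded pose from where the row before left it, along the tool's axes as they then stand; what a row does not reach is not made up. The controller multiplies each number of a shift by 800 mm and each number of a turn by 180 degrees. A row lasts 1/8 s, in which the tool goes at most 62.5 mm and 10.7 degrees, less where a joint would pass 70% of its speed; a pose out of reach is approached as far as the arm can. A call with a number of a shift or a turn outside -1 to 1 is refused whole. A call with a gripper value outside its range is refused whole. The fingers move at their own pace and stop on an object; "newtons" is the grip in N (left out, the last holds). Time passes only in rows, so rows that do not move let the fingers close. It gives the time, the measured TCP pose, the force, the opening and the grip force at its end, in the units of the state.
- manip.sense(): the state, without advancing time (a new reading comes with each control period).
- viewer.read_camera(name): name is "side" or "top" or "wrist"; returns a dict with "image" (420x560x3 uint8, red, green, blue), "K" (3x3 intrinsics, pixels), "rvec" (rotation vector, rad) and "tvec" (3), from world to camera coordinates, as OpenCV has them. Camera axes: x right, y down, z forward; pixel columns grow to the right and rows downward; lengths in m; the calibration is good to about 2 mm. A picture is of the moment at which its call begins. There is no depth.
- manip.finish_job(): hands the job in; it is judged then, once.
The state is a dict: "time": time; "joint_pos": joint angles; "joint_vel": joint speeds; "tau": joint torques, N m; "tcp_pos": TCP position; "ee_rot": TCP orientation; "contact_force": force on the tool from outside, world axes, zero at the start; "torque": the same for the moment, N m; "opening": opening from 0.0 (shut) to 1.0 (fully open); "gripper_force": force on a finger pad.
Only numpy, scipy, OpenCV 4.12 (cv2) and the standard library are available. Lean on these libraries where they do the work, as an engineer would, in place of code of your own. Each camera call takes 0.05 s, during which the arm holds its last target. There are 200 camera calls.

## Working session

There is one attempt and no reset: what is moved stays moved. The work goes in short steps, Python scripts to look and compute and a tool call to move; the robot and the scene stay as the last step left them, time stands still between calls to the robot, and variables do not carry over. Pictures are saved under pics/ and viewed, at most 10 in all, crops included, and the job is handed in when it is done.

Besides the shell and the picture viewer there is one more tool, called after "Call:" by a JSON object that holds its "fn" and its "kwargs", one argument or row to a line. step_arm: Moves the arm, as the interface text tells. Shifts and turns lie within -1 to 1; 1 stands for 800 mm of shift or 180 degrees of turn. Its arguments: {"type":"object","properties":{"plan":{"type":"array"},"newtons":{"type":"number"}},"required":["plan"]}

```bash
mkdir -p pics; ls; cat > h.py <<'E'
import cv2, numpy as np, sys
from cell import manip, viewer
def cam(n):
    d=viewer.read_camera(n); R=cv2.Rodrigues(np.array(d["rvec"],float))[0]; return d["image"],np.array(d["K"]),R,np.array(d["tvec"],float).ravel()
def save(n,f):
    c=cam(n); cv2.imwrite("pics/"+f+".png",c[0][:,:,::-1]); np.savez("pics/"+f+".npz",i=c[0],K=c[1],R=c[2],t=c[3]); return c
def load(f):
    d=np.load("pics/"+f+".npz"); return d["i"],d["K"],d["R"],d["t"]
def ray(c,u,v,z=0):
    _,K,R,t=c; d=R.T@np.linalg.inv(K)@np.array([u,v,1.]); o=-R.T@t; return o+d*(z-o[2])/d[2]
def proj(c,p):
    _,K,R,t=c; q=K@(R@np.array(p,float)+t); return q[:2]/q[2]
E
python3 - <<'E'
from h import *
a=save("top","t0"); b=save("side","s0")
for c in(a,b): print(c[1][0,0], (-c[2].T@c[3]).round(3))
s=manip.sense(); print(s["time"],s["tcp_pos"],s["ee_rot"],s["contact_force"])
for n,f in(("top","t0"),("side","s0")):
    pass
E
```

```text
pics
527.3029387222023 [0.523 0.002 1.302]
393.59656189356576 [ 0.124 -0.531  0.669]
0.1 [0.19966891 0.51214888 0.21492917] [-1.39423884e-04  1.84854656e-01  9.82765737e-01 -4.93709489e-04] [-0.22840067 -0.21260034 -0.20027318]
```

View pics/t0.png

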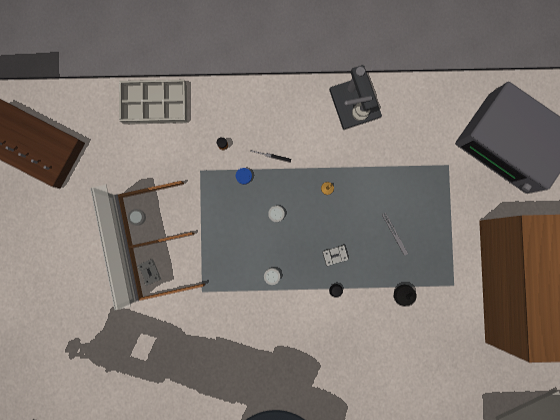

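View pics/s0.png

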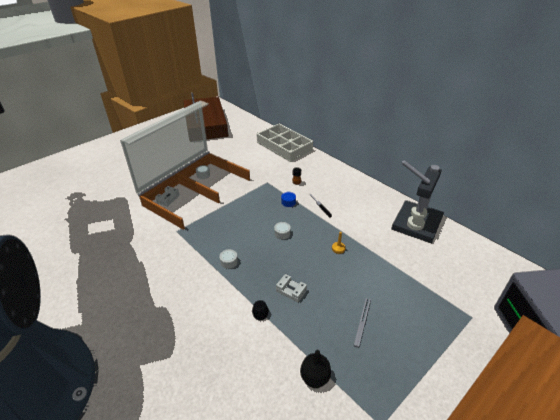

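The top view looks straight down, with image up = +x and left = +y. The tins are at (277,213) and (272,276), the holder at (335,255), and the blue decoy at (244,176). The box is on the left with its mouth facing right: tin_home is in the far bay (137,217) and holder_home in the near bay (149,271). The cover stands upright.

```bash
python3 - <<'E'
from h import *
c=load("t0"); s=load("s0")
hsv=cv2.cvtColor(c[0],cv2.COLOR_RGB2HSV); hs=cv2.cvtColor(s[0],cv2.COLOR_RGB2HSV)
m=((hsv[...,2]>140)&(hsv[...,1]<40)).astype(np.uint8); m[:,:203]=0;m[:172]=0;m[288:]=0;m[:,450:]=0
n,l,st,ce=cv2.connectedComponentsWithStats(m)
for i in range(1,n):
    if 40<st[i,4]<3000:
        p=np.argwhere(l==i)[:,::-1].astype(np.float32); print(st[i],ce[i].round(1),ray(c,*ce[i],.022).round(4),cv2.minAreaRect(np.array([ray(c,*q,.022)[:2] for q in p],np.float32)))
# garage wall (brown)
g=((hsv[...,0]<18)&(hsv[...,1]>90)).astype(np.uint8); g[:175]=0;g[310:]=0;g[:,:90]=0;g[:,225:]=0
for nm,(u,v) in dict(tip1=(186,182),tip2=(197,233),tip3=(208,283),b1=(122,195),b3=(142,299),).items(): print(nm,ray(c,u,v,.036).round(4))
for nm,(u,v) in dict(loupe=(336,290),blue=(244,176),stand=(327,188),tinh=(137,217),hh=(149,271),oil=(222,143),blow=(405,294),drv0=(250,151),drv1=(291,160)).items(): print(nm,ray(c,u,v,.022).round(3))
x=cv2.resize(c[0][165:315,85:225],None,fx=5,fy=5,interpolation=2)[:600]
cv2.imwrite("pics/t0c.png",cv2.resize(c[0][165:310,85:225],(560,580),interpolation=2)[:,:,::-1])
E
```

```text
[269 206  15  16 193] [275.9 213.5] [ 0.5971 -0.0165  0.022 ] ((0.5971797704696655, -0.016619287431240082), (0.03405680134892464, 0.03653808683156967), 88.7283935546875)
[323 246  25  20 193] [335.4 256.5] [ 0.4896 -0.1581  0.022 ] ((0.49201029539108276, -0.15754298865795135), (0.0347280278801918, 0.05276540294289589), 14.085259437561035)
[264 269  16  16 201] [271.5 276.4] [ 0.4453 -0.0023  0.022 ] ((0.4451585114002228, -0.00224466435611248), (0.03621220961213112, 0.035995401442050934), 88.66243743896484)
[415 286  35   2  46] [434.9 286.8] [ 0.4112 -0.3967  0.022 ] ((0.41198357939720154, -0.38977643847465515), (0.08253783732652664, 0.0024025323800742626), 88.642578125)
tip1 [0.6772 0.1987 0.036 ]
tip2 [0.5538 0.1739 0.036 ]
tip3 [0.4342 0.1494 0.036 ]
b1 [0.6491 0.3525 0.036 ]
b3 [0.4001 0.3064 0.036 ]
loupe [ 0.409 -0.157  0.022]
blue [0.691 0.059 0.022]
stand [ 0.657 -0.143  0.022]
tinh [0.596 0.32  0.022]
hh [0.465 0.292 0.022]
oil [0.773 0.112 0.022]
blow [ 0.396 -0.324  0.022]
drv0 [0.752 0.044 0.022]
drv1 [ 0.727 -0.056  0.022]
```

View pics/t0c.png

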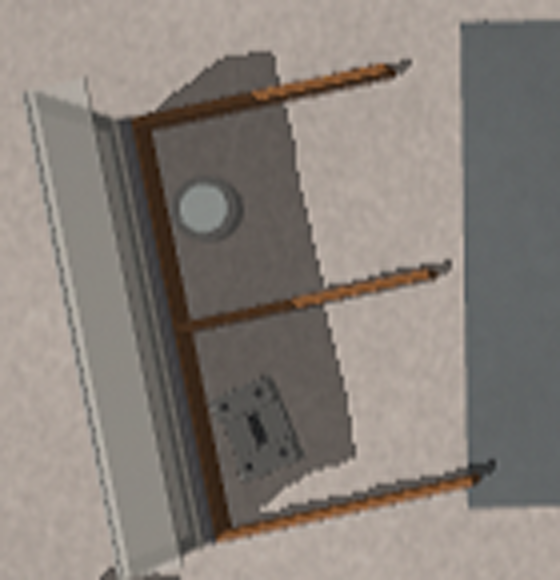

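```bash
cat > p.py <<'E'
from h import *
from scipy.spatial.transform import Rotation
def state():
    s=manip.sense(); q=s["ee_rot"]; R=Rotation.from_quat([q[1],q[2],q[3],q[0]]).as_matrix()
    return s,np.array(s["tcp_pos"],float),np.degrees(np.arctan2(R[1,0],R[0,0]))
def plan(wps,verbose=True):
    """wps: (x,y,z,phi_deg,step_m) ; phi=world heading of tool x"""
    s,p,f=state(); print("t",s["time"],p.round(4),round(f,1),"F",np.round(s["contact_force"],1),"op",round(s["opening"],3)); k=0
    for x,y,z,h,st in wps:
        d=np.array([x,y,z])-p; dy=-((h-f+180)%360-180)
        n=max(1,int(np.ceil(max(np.linalg.norm(d)/st,abs(dy)/10.5))))
        for i in range(n):
            tgt=np.array([x,y,z]); v=(tgt-p)/(n-i); c,sn=np.cos(np.radians(f)),np.sin(np.radians(f))
            dl=np.round(np.array([c*v[0]+sn*v[1], sn*v[0]-c*v[1], -v[2]])/.8,4); w=round(dy/n/180,4)
            p=p+.8*np.array([c*dl[0]+sn*dl[1], sn*dl[0]-c*dl[1], -dl[2]]); f-=w*180; k+=1
            print(k,dl.tolist(),w)
E
python3 - <<'E'
from p import *
plan([(.3,.1,.2,120,.06),(.59,-.071,.12,83,.06),(.59,-.071,.03,83,.06)])
E
```

```text
t 0.1 [0.1997 0.5121 0.2149] 158.7 F [-0.2 -0.2 -0.2] op 1.001
1 [-0.038, -0.0543, 0.0023] 0.0269
2 [-0.0425, -0.0509, 0.0023] 0.0269
3 [-0.0466, -0.0471, 0.0023] 0.0269
4 [-0.0504, -0.043, 0.0024] 0.0269
5 [-0.0539, -0.0386, 0.0023] 0.0269
6 [-0.0569, -0.034, 0.0024] 0.0269
7 [-0.0596, -0.029, 0.0023] 0.0269
8 [-0.0618, -0.0239, 0.0024] 0.0269
9 [-0.061, 0.0345, 0.0167] 0.0342
10 [-0.057, 0.0409, 0.0167] 0.0342
11 [-0.0523, 0.0468, 0.0166] 0.0342
12 [-0.0469, 0.0521, 0.0167] 0.0342
13 [-0.0411, 0.0568, 0.0166] 0.0342
14 [-0.0348, 0.061, 0.0167] 0.0342
15 [0.0, -0.0, 0.0562] 0.0001
16 [0.0, -0.0, 0.0563] 0.0001
```

Call:
{"fn": "step_arm", "kwargs": {
  "plan": [
    {"grip": 0.21, "delta_pos": [-0.038, -0.0543, 0.0023], "yaw": 0.027},
    {"grip": 0.21, "delta_pos": [-0.0425, -0.051, 0.0023], "yaw": 0.027},
    {"grip": 0.21, "delta_pos": [-0.0466, -0.047, 0.0023], "yaw": 0.027},
    {"grip": 0.21, "delta_pos": [-0.0504, -0.043, 0.0023], "yaw": 0.027},
    {"grip": 0.21, "delta_pos": [-0.054, -0.0386, 0.0023], "yaw": 0.027},
    {"grip": 0.21, "delta_pos": [-0.057, -0.034, 0.0023], "yaw": 0.027},
    {"grip": 0.21, "delta_pos": [-0.0596, -0.029, 0.0023], "yaw": 0.027},
    {"grip": 0.21, "delta_pos": [-0.062, -0.024, 0.0023], "yaw": 0.027}
  ]
}}

```text
time: 1.1
tcp_pos: [0.2999, 0.0983, 0.2007]
ee_rot: [0.0, 0.502, 0.865, 0.0]
contact_force: [0.8, 0.4, 0.6]
opening: 0.208
gripper_force: 0.0
```

Call:
{"fn": "step_arm", "kwargs": {
  "plan": [
    {"grip": 0.21, "delta_pos": [-0.061, 0.0345, 0.0167], "yaw": 0.034},
    {"grip": 0.21, "delta_pos": [-0.057, 0.041, 0.0167], "yaw": 0.034},
    {"grip": 0.21, "delta_pos": [-0.052, 0.047, 0.0167], "yaw": 0.034},
    {"grip": 0.21, "delta_pos": [-0.047, 0.052, 0.0167], "yaw": 0.034},
    {"grip": 0.21, "delta_pos": [-0.041, 0.057, 0.0167], "yaw": 0.034},
    {"grip": 0.21, "delta_pos": [-0.035, 0.061, 0.0167], "yaw": 0.034},
    {"grip": 0.21, "delta_pos": [0, 0, 0.03], "yaw": 0},
    {"grip": 0.21, "delta_pos": [0, 0, 0], "yaw": 0}
  ]
}}

```text
time: 2.1
tcp_pos: [0.5886, -0.0712, 0.0945]
ee_rot: [-0.002, 0.748, 0.663, -0.001]
contact_force: [-0.4, 0.1, 1.0]
opening: 0.213
gripper_force: 0.0
```

```bash
python3 - <<'E'
from p import *
plan([(.59,-.071,.03,82.8,.06)])
w=save("wrist","w1"); 
h=cv2.cvtColor(w[0],cv2.COLOR_RGB2HSV)
for q in((.597,-.0165,.022),(.5965,-.0165,.0)): print(proj(w,q))
E
```

```text
t 2.1 [ 0.5886 -0.0712  0.0945] 83.1 F [-0.4  0.1  1. ] op 0.213
1 [0.0002, 0.0008, 0.0403] 0.0008
2 [0.0002, 0.0009, 0.0403] 0.0008
[283.09206697 132.69181102]
[282.27652319 131.06389806]
```

View pics/w1.png

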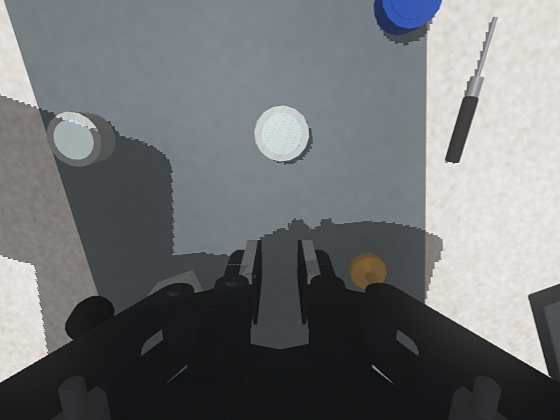

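The wrist view shows tin A at (282,133), against a predicted (283,133). It is centred between the fingers, which are at columns 255 and 305. I'll lower the gripper carefully.

Call:
{"fn": "step_arm", "kwargs": {
  "plan": [
    {"grip": 0.21, "delta_pos": [0, 0.0012, 0.045], "yaw": 0},
    {"grip": 0.21, "delta_pos": [0, 0, 0.035], "yaw": 0},
    {"grip": 0.21, "delta_pos": [0, 0, 0.007], "yaw": 0},
    {"grip": 0.21, "delta_pos": [0, 0, 0.007], "yaw": 0},
    {"grip": 0.21, "delta_pos": [0, 0, 0], "yaw": 0}
  ]
}}

```text
time: 2.78
tcp_pos: [0.5913, -0.0714, 0.0223]
ee_rot: [0.0, 0.748, 0.663, 0.0]
contact_force: [0.1, 0.2, 0.3]
opening: 0.21
gripper_force: 0.0
```

```bash
python3 - <<'E'
from p import *
h=np.radians(82.8);u=np.array([np.cos(h),np.sin(h)])
T=np.array([.631,.2555])-.029*u; print(T)
plan([(.5932,-.046,.015,82.8,.03),(*T,.015,82.8,.02)])
E
```

```text
[0.62736534 0.22672867]
t 2.775 [ 0.5913 -0.0714  0.0223] 83.1 F [0.1 0.2 0.3] op 0.21
1 [0.0318, -0.0015, 0.0091] 0.0017
2 [0.0245, -0.0, -0.0] 0.0
3 [0.0245, -0.0, -0.0] 0.0
4 [0.0245, -0.0, -0.0] 0.0
5 [0.0246, -0.0, -0.0] 0.0
6 [0.0245, -0.0, -0.0] 0.0
7 [0.0246, -0.0, -0.0] 0.0
8 [0.0245, -0.0, -0.0] 0.0
9 [0.0246, -0.0, -0.0] 0.0
10 [0.0245, -0.0001, -0.0] 0.0
11 [0.0246, -0.0, -0.0] 0.0
12 [0.0245, -0.0001, -0.0] 0.0
13 [0.0246, -0.0, -0.0] 0.0
14 [0.0245, -0.0001, -0.0] 0.0
15 [0.0246, -0.0, -0.0] 0.0
```

Call:
{"fn": "step_arm", "kwargs": {
  "plan": [
    {"grip": 0.21, "delta_pos": [0.012, -0.0015, 0.008], "yaw": 0.0017},
    {"grip": 0.21, "delta_pos": [0.018, 0, 0], "yaw": 0},
    {"grip": 0.21, "delta_pos": [0.018, 0, 0], "yaw": 0},
    {"grip": 0.21, "delta_pos": [0.022, 0, 0], "yaw": 0},
    {"grip": 0.21, "delta_pos": [0.022, 0, 0], "yaw": 0},
    {"grip": 0.21, "delta_pos": [0.022, 0, 0], "yaw": 0},
    {"grip": 0.21, "delta_pos": [0.022, 0, 0], "yaw": 0},
    {"grip": 0.21, "delta_pos": [0.018, 0, 0], "yaw": 0}
  ]
}}

```text
time: 3.78
tcp_pos: [0.6052, 0.0522, 0.0149]
ee_rot: [-0.0, 0.75, 0.661, 0.0]
contact_force: [0.3, -0.5, 0.8]
opening: 0.207
gripper_force: 0.0
```

```bash
python3 - <<'E'
from p import *
plan([(.6274,.2267,.015,82.8,.02)])
w=save("wrist","w2"); 
E
```

```text
t 3.775 [0.6052 0.0522 0.0149] 82.8 F [ 0.3 -0.5  0.8] op 0.207
1 [0.0244, 0.0, -0.0] 0.0
2 [0.0244, 0.0, -0.0] 0.0
3 [0.0244, 0.0, -0.0] 0.0
4 [0.0244, 0.0, -0.0] 0.0
5 [0.0244, 0.0, -0.0] 0.0
6 [0.0245, 0.0001, -0.0] 0.0
7 [0.0244, 0.0, -0.0] 0.0
8 [0.0245, 0.0001, -0.0001] 0.0
9 [0.0244, 0.0, -0.0] 0.0
```

View pics/w2.png

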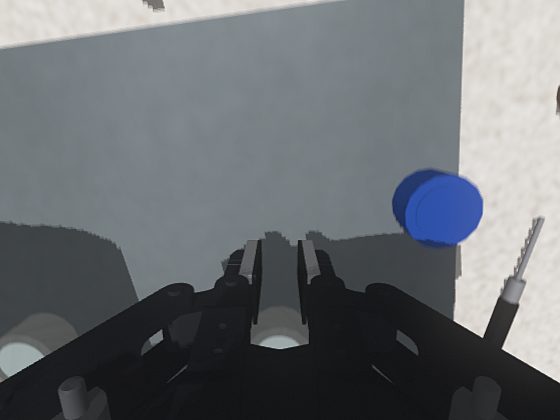

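```bash
python3 - <<'E'
from p import *
w=load("w2")
print(ray(w,280,335,.022),ray(w,15,355,.022),ray(w,437,208,.022))
print([proj(w,(.6052,.0522,z)) for z in(.005,.015,.03)],(-w[2].T@w[3]))
t=save("top","t1"); print(manip.sense()["time"])
cv2.imwrite("pics/t1c.png",cv2.resize(t[0][150:310,180:380],(800,600),interpolation=2)[:,:,::-1])
E
```

```text
[ 5.98429585e-01 -5.71763066e-04  2.20000000e-02] [0.44274035 0.00482183 0.022     ] [0.68650874 0.06510225 0.022     ]
[array([280.28969028, 237.16680913]), array([280.33489632, 244.2066475 ]), array([280.41318883, 256.39897013])] [0.61332167 0.12087282 0.17192696]
3.875
```

View pics/t1c.png

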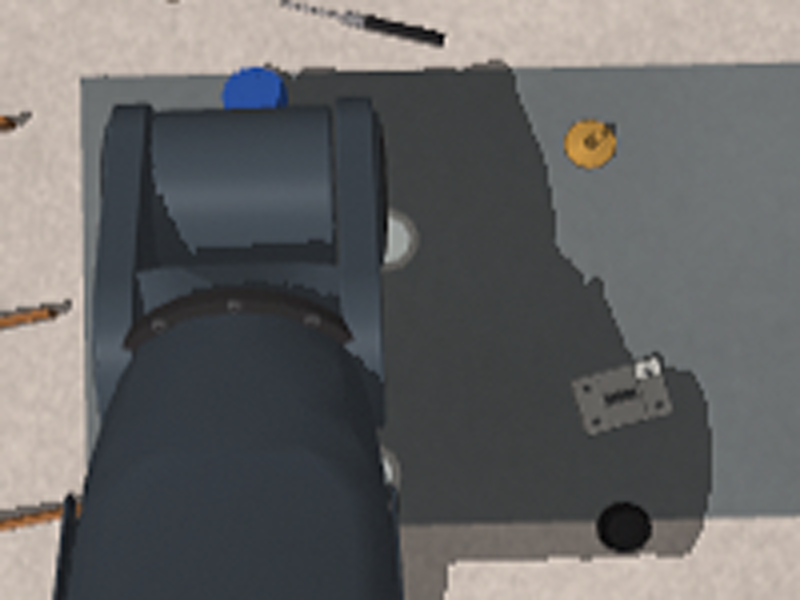

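```bash
python3 - <<'E'
from p import *
t=save("side","s1"); print([proj(t,(.6052,.0522,z)).round(0) for z in(0,.015,.05)]); p=proj(t,(.6052,.03,.03)).astype(int); print(p)
cv2.imwrite("pics/s1c.png",cv2.resize(t[0][p[1]-60:p[1]+60,p[0]-80:p[0]+80],(800,600),interpolation=2)[:,:,::-1])
E
```

```text
[array([266., 219.]), array([266., 214.]), array([266., 204.])]
[271 213]
```

View pics/s1c.png

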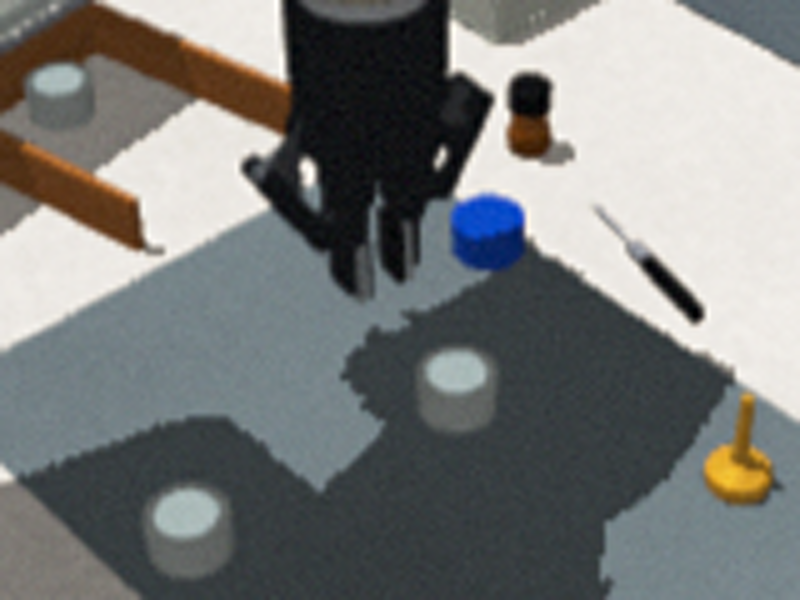

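```bash
python3 - <<'E'
from p import *
t=load("s1")
for dx in(-.016,.016):
  for z in(.0,.01,.02,.03): print(dx,z,((proj(t,(.6052+dx,.0522,z))-[191,153])*5).round(0))
print([((proj(t,(.597,-.0165,z))-[191,153])*5).round(0) for z in (0,.022)])
print(manip.sense()["joint_pos"], manip.sense()["tcp_pos"])
E
```

```text
-0.016 0.0 [352. 342.]
-0.016 0.01 [352. 328.]
-0.016 0.02 [351. 313.]
-0.016 0.03 [350. 298.]
0.016 0.0 [399. 314.]
0.016 0.01 [399. 299.]
0.016 0.02 [399. 285.]
0.016 0.03 [398. 270.]
[array([455., 404.]), array([455., 371.])]
[ 8.47585256e-03  7.10410499e-01  1.62496790e+00 -8.19128022e-05
  8.06168081e-01  1.33326455e-01] [0.6051614  0.05161445 0.0148866 ]
```

The side view shows the tips about 26–30 mm above the bench, higher than the TCP reading suggests, so they passed over tin A at crop (456,390) without moving it. I'll go back and come in lower, watching the force.

Call:
{"fn": "step_arm", "kwargs": {
  "plan": [
    {"grip": 0.21, "delta_pos": [0, 0, -0.04], "yaw": 0},
    {"grip": 0.21, "delta_pos": [-0.05, 0, 0], "yaw": 0},
    {"grip": 0.21, "delta_pos": [-0.055, 0, 0], "yaw": 0},
    {"grip": 0.21, "delta_pos": [-0.055, 0, 0], "yaw": 0},
    {"grip": 0.21, "delta_pos": [0, 0, 0.04], "yaw": 0},
    {"grip": 0.21, "delta_pos": [0, 0, 0.007], "yaw": 0},
    {"grip": 0.21, "delta_pos": [0, 0, 0.005], "yaw": 0},
    {"grip": 0.21, "delta_pos": [0, 0, 0], "yaw": 0}
  ]
}}

```text
time: 4.92
tcp_pos: [0.5894, -0.0757, 0.0058]
ee_rot: [0.0, 0.75, 0.662, 0.0]
contact_force: [-0.8, 0.6, 0.3]
opening: 0.21
gripper_force: 0.0
```

Call:
{"fn": "step_arm", "kwargs": {
  "plan": [
    {"grip": 0.21, "delta_pos": [0, 0, 0.005], "yaw": 0},
    {"grip": 0.21, "delta_pos": [0, 0, 0.005], "yaw": 0},
    {"grip": 0.21, "delta_pos": [0, 0, 0], "yaw": 0}
  ]
}}

```text
time: 5.3
tcp_pos: [0.5889, -0.0759, -0.003]
ee_rot: [-0.0, 0.75, 0.661, -0.0]
contact_force: [0.0, -0.9, 0.8]
opening: 0.207
gripper_force: 0.0
```

Call:
{"fn": "step_arm", "kwargs": {
  "plan": [
    {"grip": 0.21, "delta_pos": [0.015, -0.001, 0.0025], "yaw": 0},
    {"grip": 0.21, "delta_pos": [0.018, 0, 0], "yaw": 0},
    {"grip": 0.21, "delta_pos": [0.018, 0, 0], "yaw": 0},
    {"grip": 0.21, "delta_pos": [0.018, 0, 0], "yaw": 0},
    {"grip": 0.21, "delta_pos": [0.018, 0, 0], "yaw": 0},
    {"grip": 0.21, "delta_pos": [0, 0, 0], "yaw": 0}
  ]
}}

```text
time: 6.05
tcp_pos: [0.5971, -0.0057, -0.0047]
ee_rot: [0.0, 0.75, 0.662, 0.0]
contact_force: [0.9, 0.8, -0.3]
opening: 0.209
gripper_force: 0.0
```

```bash
cat >> p.py <<'E'
def tinw(name="tmp"):
    """bright blobs in the wrist view ahead of the fingers -> world at tin-top height"""
    w=save("wrist",name); h=cv2.cvtColor(w[0],cv2.COLOR_RGB2HSV); m=((h[...,2]>150)&(h[...,1]<45)).astype(np.uint8)
    n,l,st,ce=cv2.connectedComponentsWithStats(m)
    for i in range(1,n):
        if 150<st[i,4]<9000: print("blob",st[i].tolist(),ce[i].round(0),ray(w,*ce[i],.022).round(4))
E
python3 - <<'E'
from p import *
tinw("w3"); plan([(.6274,.2267,-.005,82.8,.02)])
E
```

```text
blob [234, 160, 91, 87, 6031] [279. 203.] [0.6003 0.0253 0.022 ]
t 6.1 [ 0.597  -0.0064 -0.0047] 82.8 F [-0.   0.5 -0.9] op 0.208
1 [0.0245, 0.0001, 0.0] 0.0
2 [0.0245, 0.0001, 0.0] 0.0
3 [0.0245, 0.0001, 0.0] 0.0
4 [0.0245, 0.0001, 0.0] 0.0
5 [0.0245, 0.0001, 0.0] 0.0
6 [0.0245, 0.0001, 0.0001] 0.0
7 [0.0245, 0.0001, 0.0] 0.0
8 [0.0245, 0.0001, 0.0001] 0.0
9 [0.0244, 0.0001, 0.0] 0.0
10 [0.0245, 0.0002, 0.0001] 0.0
11 [0.0244, 0.0001, 0.0] 0.0
12 [0.0245, 0.0002, 0.0001] 0.0
```

View pics/w3.png

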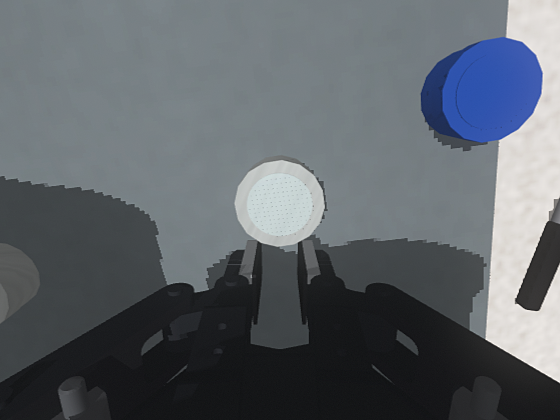

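The tin sits in the cradle at (279,203), touching both fingers. I'll push it home.

Call:
{"fn": "step_arm", "kwargs": {
  "plan": [
    {"grip": 0.21, "delta_pos": [0.014, 0, 0], "yaw": 0},
    {"grip": 0.21, "delta_pos": [0.022, 0, 0], "yaw": 0},
    {"grip": 0.21, "delta_pos": [0.026, 0, 0], "yaw": 0},
    {"grip": 0.21, "delta_pos": [0.026, 0, 0], "yaw": 0},
    {"grip": 0.21, "delta_pos": [0.026, 0, 0], "yaw": 0},
    {"grip": 0.21, "delta_pos": [0.026, 0, 0], "yaw": 0},
    {"grip": 0.21, "delta_pos": [0.026, 0, 0], "yaw": 0},
    {"grip": 0.21, "delta_pos": [0.02, 0, 0], "yaw": 0}
  ]
}}

```text
time: 7.1
tcp_pos: [0.6158, 0.1422, -0.0047]
ee_rot: [0.0, 0.75, 0.661, 0.0]
contact_force: [0.4, 0.1, -0.5]
opening: 0.215
gripper_force: 0.2
```

```bash
python3 - <<'E'
from p import *
tinw("w4"); plan([(.6274,.2267,-.005,82.8,.02)])
E
```

```text
blob [235, 165, 89, 83, 4557] [279. 203.] [0.6188 0.1735 0.022 ]
t 7.15 [ 0.616   0.1436 -0.0046] 82.9 F [-0.3  1.6  0.5] op 0.21
1 [0.021, 0.0003, 0.0001] 0.0001
2 [0.021, 0.0002, 0.0001] 0.0001
3 [0.0209, 0.0002, 0.0001] 0.0001
4 [0.021, 0.0003, 0.0001] 0.0001
5 [0.0209, 0.0002, 0.0001] 0.0001
```

Call:
{"fn": "step_arm", "kwargs": {
  "plan": [
    {"grip": 0.21, "delta_pos": [0.022, 0, 0], "yaw": 0},
    {"grip": 0.21, "delta_pos": [0.022, 0, 0], "yaw": 0},
    {"grip": 0.21, "delta_pos": [0.022, 0, 0], "yaw": 0},
    {"grip": 0.21, "delta_pos": [0.018, 0, 0], "yaw": 0},
    {"grip": 0.21, "delta_pos": [0.014, 0, 0], "yaw": 0},
    {"grip": 0.21, "delta_pos": [0.006, 0, 0], "yaw": 0},
    {"grip": 0.21, "delta_pos": [-0.03, 0, 0], "yaw": 0},
    {"grip": 0.21, "delta_pos": [-0.06, 0, 0], "yaw": 0}
  ]
}}

```text
time: 8.15
tcp_pos: [0.6168, 0.1511, -0.0048]
ee_rot: [0.0, 0.75, 0.662, 0.0]
contact_force: [1.4, -0.1, 0.0]
opening: 0.209
gripper_force: 0.0
```

```bash
python3 - <<'E'
from p import *
tinw("w5")
h=np.radians(47);u=np.array([np.cos(h),np.sin(h)])
S=np.array([.4452,-.0022])-.055*u
W=np.array([.5948,.1578])
E=W-.031*u
print(S,E)
plan([(.59,.08,.06,82.8,.06),(*S,.05,47,.06),(*S,-.005,47,.06)])
E
```

```text
[ 0.40769009 -0.04242445] [0.57365805 0.13512804]
t 8.2 [ 0.6158  0.1451 -0.0051] 82.7 F [ 2.6 -4.9 -0.8] op 0.207
1 [-0.0424, -0.0108, -0.0407] -0.0003
2 [-0.0425, -0.0108, -0.0407] -0.0003
3 [-0.0451, -0.0517, 0.0031] 0.0497
4 [-0.0526, -0.0441, 0.0031] 0.0497
5 [-0.0588, -0.0354, 0.0032] 0.0497
6 [-0.0636, -0.0258, 0.0031] 0.0497
7 [0.0, -0.0, 0.0688] 0.0
```

Call:
{"fn": "step_arm", "kwargs": {
  "plan": [
    {"grip": 0.21, "delta_pos": [-0.035, -0.011, -0.04], "yaw": 0},
    {"grip": 0.21, "delta_pos": [-0.043, -0.011, -0.045], "yaw": 0},
    {"grip": 0.21, "delta_pos": [-0.045, -0.0517, 0.003], "yaw": 0.0497},
    {"grip": 0.21, "delta_pos": [-0.0526, -0.044, 0.003], "yaw": 0.0497},
    {"grip": 0.21, "delta_pos": [-0.0588, -0.0354, 0.003], "yaw": 0.0497},
    {"grip": 0.21, "delta_pos": [-0.0636, -0.0258, 0.003], "yaw": 0.0497},
    {"grip": 0.21, "delta_pos": [0, 0, 0], "yaw": 0}
  ]
}}

```text
time: 9.07
tcp_pos: [0.4061, -0.0319, 0.0536]
ee_rot: [-0.001, 0.918, 0.396, -0.001]
contact_force: [0.0, 0.2, 0.2]
opening: 0.212
gripper_force: 0.0
```

```bash
python3 - <<'E'
from p import *
tinw("w6")
S=(.4077,-.0424);E=(.5737,.1351)
plan([(*S,-.004,47,.06),(*E,-.004,47,.02)])
# tin A from top view: grey bright disc inside the tin bay
t=save("top","t2"); g=cv2.cvtColor(t[0],cv2.COLOR_RGB2GRAY); c=proj(t,(.631,.257,.022)).astype(int); print(c)
r=t[0][c[1]-12:c[1]+13,c[0]-14:c[0]+15]; hh=cv2.cvtColor(r,cv2.COLOR_RGB2HSV)
m=((hh[...,2]>125)&(hh[...,1]<30)).astype(np.uint8); n,l,st,ce=cv2.connectedComponentsWithStats(m)
for i in range(1,n):
  if st[i,4]>25: print(st[i],ray(t,*(ce[i]+c-[14,12]),.022))
E
```

```text
blob [260, 116, 66, 66, 3362] [293. 148.] [ 0.4448 -0.0022  0.022 ]
t 9.125 [ 0.4084 -0.0314  0.054 ] 46.9 F [-0.6 -0.1  0.1] op 0.21
1 [-0.0107, 0.0087, 0.0725] -0.0008
2 [0.0234, 0.0, -0.0] 0.0
3 [0.0234, 0.0, -0.0] 0.0
4 [0.0234, 0.0, -0.0] 0.0
5 [0.0234, 0.0, -0.0] 0.0
6 [0.0234, 0.0001, -0.0] 0.0
7 [0.0234, 0.0, -0.0] 0.0
8 [0.0233, 0.0001, -0.0] 0.0
9 [0.0234, 0.0, -0.0] 0.0
10 [0.0233, 0.0001, -0.0] 0.0
11 [0.0234, 0.0, -0.0] 0.0
12 [0.0233, 0.0001, -0.0] 0.0
13 [0.0234, 0.0, -0.0] 0.0
14 [0.0233, 0.0001, -0.0] 0.0
[163 202]
[  7   0  22  25 338] [0.63450382 0.25142509 0.022     ]
[23 15  6 10 38] [0.60959172 0.22868715 0.022     ]
```

Call:
{"fn": "step_arm", "kwargs": {
  "plan": [
    {"grip": 0.21, "delta_pos": [-0.0107, 0.0087, 0.045], "yaw": 0},
    {"grip": 0.21, "delta_pos": [0, 0, 0.0275], "yaw": 0},
    {"grip": 0.21, "delta_pos": [0.016, 0, 0], "yaw": 0},
    {"grip": 0.21, "delta_pos": [0.018, 0, 0], "yaw": 0},
    {"grip": 0.21, "delta_pos": [0.024, 0, 0], "yaw": 0},
    {"grip": 0.21, "delta_pos": [0.026, 0, 0], "yaw": 0},
    {"grip": 0.21, "delta_pos": [0.026, 0, 0], "yaw": 0},
    {"grip": 0.21, "delta_pos": [0.02, 0, 0], "yaw": 0}
  ]
}}

```text
time: 10.18
tcp_pos: [0.4807, 0.0361, -0.0042]
ee_rot: [0.0, 0.917, 0.399, 0.0]
contact_force: [-1.0, -1.0, 0.2]
opening: 0.212
gripper_force: 0.4
```

```bash
python3 - <<'E'
from p import *
tinw("w7")
plan([(.5737,.1351,-.004,47,.02)])
E
```

```text
blob [0, 0, 117, 118, 7971] [40. 44.] [0.4778 0.1676 0.022 ]
blob [234, 165, 90, 81, 5578] [278. 205.] [0.5008 0.0584 0.022 ]
t 10.225 [ 0.4819  0.0369 -0.004 ] 47.1 F [-0.2  0.2 -0.3] op 0.209
1 [0.024, 0.0, -0.0] 0.0
2 [0.024, 0.0001, -0.0] 0.0
3 [0.024, 0.0, -0.0] 0.0
4 [0.024, 0.0001, -0.0] 0.0
5 [0.024, 0.0, -0.0] 0.0
6 [0.024, 0.0001, -0.0] 0.0
7 [0.0241, 0.0, -0.0] 0.0
```

```bash
cat > arc.py <<'E'
from p import *
C=np.array([.538,.259]); Y=100.7; d=np.array([np.cos(np.radians(Y)),np.sin(np.radians(Y))]); ey=np.array([-d[1],d[0]])
loc=lambda x,y: C+x*d+y*ey
def inv(p): r=np.asarray(p)[:2]-C; return r@d,r@ey
def arc(tin,h0,W,R,end,lead,z,st):
    u=W-tin; h=np.degrees(np.arctan2(u[1],u[0])); L=np.linalg.norm(u); u/=L
    dh=np.radians(Y-h); T=R*np.tan(dh/2); P=W-u*T; print("h",h,"tan",T,"L",L)
    wp=[]; 
    n=max(1,int(np.ceil((L-T)/st)))
    for i in range(1,n+1): wp.append((tin+u*(L-T)*i/n,h))
    m=int(np.ceil(abs(dh)*R/st)); c=P+R*np.array([-u[1],u[0]])
    for i in range(1,m+1):
        a=np.radians(h)+dh*i/m; wp.append((c+R*np.array([np.sin(a),-np.cos(a)]),np.degrees(a)))
    q=wp[-1][0]; n=int(np.ceil(np.linalg.norm(end-q)/st))
    for i in range(1,n+1): wp.append((q+(end-q)*i/n,Y))
    out=[]
    for p,a in wp:
        a_=np.radians(a); t=p-lead*np.array([np.cos(a_),np.sin(a_)]); out.append((*t,z,a,.05))
    plan(out)
E
python3 - <<'E'
from arc import *
s,p,f=state(); tin=p[:2]+.031*np.array([np.cos(np.radians(f)),np.sin(np.radians(f))]); print(tin,inv(tin))
arc(tin,f,loc(-.12,-.042),.1,loc(-.02,-.042),.031,-.004,.017)
E
```

```text
[0.50303237 0.05954335] (np.float64(-0.18949633687069828), np.float64(0.07139208080225391))
h 42.20351915302908 tan 0.055998656705613103 L 0.1329943789305039
t 10.225 [ 0.4819  0.0369 -0.004 ] 47.1 F [-0.2  0.2 -0.3] op 0.209
1 [0.0193, -0.0017, -0.0] 0.027
2 [0.0193, 0.0, -0.0] -0.0
3 [0.0192, 0.0, -0.0] -0.0
4 [0.0193, 0.0, -0.0] -0.0
5 [0.0192, 0.0, -0.0] -0.0
6 [0.0186, 0.0043, -0.0] -0.0465
7 [0.0186, 0.0043, -0.0] -0.0464
8 [0.0185, 0.0043, -0.0] -0.0464
9 [0.0186, 0.0044, -0.0] -0.0464
10 [0.0186, 0.0043, -0.0] -0.0465
11 [0.0186, 0.0043, -0.0] -0.0464
12 [0.0186, 0.0043, -0.0] -0.0464
13 [0.0183, -0.0, -0.0] -0.0
14 [0.0183, -0.0, -0.0] -0.0
15 [0.0184, -0.0, -0.0] -0.0
```

Call:
{"fn": "step_arm", "kwargs": {
  "plan": [
    {"grip": 0.21, "delta_pos": [0.0193, -0.0017, 0], "yaw": 0.027},
    {"grip": 0.21, "delta_pos": [0.0193, 0, 0], "yaw": 0},
    {"grip": 0.21, "delta_pos": [0.0193, 0, 0], "yaw": 0},
    {"grip": 0.21, "delta_pos": [0.0193, 0, 0], "yaw": 0},
    {"grip": 0.21, "delta_pos": [0.0193, 0, 0], "yaw": 0},
    {"grip": 0.21, "delta_pos": [0.0186, 0.0043, 0], "yaw": -0.0464},
    {"grip": 0.21, "delta_pos": [0.0186, 0.0043, 0], "yaw": -0.0464},
    {"grip": 0.21, "delta_pos": [0.0186, 0.0043, 0], "yaw": -0.0464}
  ]
}}

```text
time: 11.22
tcp_pos: [0.5719, 0.1169, -0.0043]
ee_rot: [0.0, 0.832, 0.555, 0.0]
contact_force: [0.3, 0.5, -0.2]
opening: 0.21
gripper_force: 0.1
```

```bash
python3 - <<'E'
from arc import *
tinw("w8"); s,p,f=state(); print(p,f,inv(p+.031*np.array([np.cos(np.radians(f)),np.sin(np.radians(f)),0])))
w=load("w8"); t=cv2.imread("pics/w8.png"); 
E
```

```text
blob [235, 165, 89, 85, 5855] [279. 207.] [0.5826 0.144  0.022 ]
blob [0, 308, 30, 44, 675] [ 10. 335.] [0.4326 0.1336 0.022 ]
[ 0.57315981  0.11795512 -0.00408277] 67.90460764184624 (np.float64(-0.1190615888641468), np.float64(-0.025152011164944862))
```

Call:
{"fn": "step_arm", "kwargs": {
  "plan": [
    {"grip": 0.21, "delta_pos": [0.0186, 0.0043, 0], "yaw": -0.0464},
    {"grip": 0.21, "delta_pos": [0.0186, 0.0043, 0], "yaw": -0.0464},
    {"grip": 0.21, "delta_pos": [0.0186, 0.0043, 0], "yaw": -0.0464},
    {"grip": 0.21, "delta_pos": [0.0186, 0.0043, 0], "yaw": -0.0464},
    {"grip": 0.21, "delta_pos": [0.018, 0, 0], "yaw": 0}
  ]
}}

```text
time: 11.9
tcp_pos: [0.5924, 0.1864, -0.0044]
ee_rot: [0.0, 0.64, 0.769, -0.0]
contact_force: [-0.0, -0.2, 0.1]
opening: 0.213
gripper_force: 0.1
```

```bash
python3 - <<'E'
from arc import *
s,p,f=state(); q=p[:2]+.031*np.array([np.cos(np.radians(f)),np.sin(np.radians(f))]); print(p,f,q,inv(q),inv(p),s["contact_force"])
w=save("wrist","w9"); hh=cv2.cvtColor(w[0],cv2.COLOR_RGB2HSV)
for lo in (90,120):
  m=((hh[...,2]>lo)&(hh[...,1]<40)).astype(np.uint8); n,l,st,ce=cv2.connectedComponentsWithStats(m)
  for i in range(1,n):
    if st[i,4]>300: print(lo,st[i].tolist(),ray(w,*ce[i],.022).round(3))
E
```

```text
[ 0.59237837  0.18636456 -0.00438955] 100.45713548582899 [0.58675188 0.21684968] (np.float64(-0.050469042554382226), np.float64(-0.04007830926144716)) (np.float64(-0.08146876406162223), np.float64(-0.03994690730727295)) [-0.02129948 -0.20739799  0.09194803]
90 [0, 0, 560, 383, 93461] [0.591 0.223 0.022]
90 [8, 18, 72, 66, 1376] [0.486 0.262 0.022]
90 [348, 260, 33, 25, 358] [0.63  0.191 0.022]
120 [200, 0, 360, 383, 56930] [0.637 0.229 0.022]
120 [0, 91, 182, 167, 25646] [0.504 0.217 0.022]
```

View pics/w9.png

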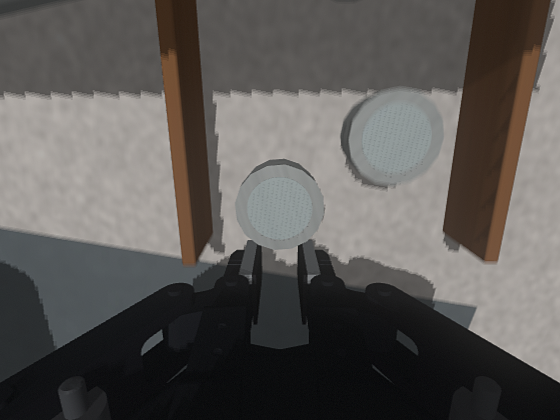

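Both tins are inside the far bay: tin B cradled at (280,205), tin A at (397,137). I'll finish tin B, then retreat and go for the holder.

Call:
{"fn": "step_arm", "kwargs": {
  "plan": [
    {"grip": 0.21, "delta_pos": [0.014, 0, 0], "yaw": 0},
    {"grip": 0.21, "delta_pos": [0.014, 0, 0], "yaw": 0},
    {"grip": 0.21, "delta_pos": [0.01, 0, 0], "yaw": 0},
    {"grip": 0.21, "delta_pos": [0, 0, 0], "yaw": 0},
    {"grip": 0.21, "delta_pos": [-0.03, 0, 0], "yaw": 0},
    {"grip": 0.21, "delta_pos": [-0.06, 0, 0], "yaw": 0},
    {"grip": 0.21, "delta_pos": [-0.05, 0, -0.05], "yaw": 0},
    {"grip": 0.24, "delta_pos": [-0.05, 0, -0.04], "yaw": 0}
  ]
}}

```text
time: 12.95
tcp_pos: [0.6149, 0.0646, 0.0689]
ee_rot: [0.0, 0.639, 0.769, 0.0]
contact_force: [0.5, 0.7, -0.1]
opening: 0.241
gripper_force: 0.0
```

```bash
python3 - <<'E'
from arc import *
plan([(.494,-.2235,.06,92,.061),(.494,-.2235,-.004,92,.05)])
E
```

```text
t 12.95 [0.6149 0.0646 0.0689] 100.6 F [ 0.5  0.7 -0.1] op 0.241
1 [-0.0544, -0.0358, 0.0019] 0.0079
2 [-0.0552, -0.0344, 0.0018] 0.0079
3 [-0.0561, -0.033, 0.0019] 0.0079
4 [-0.0569, -0.0317, 0.0018] 0.0079
5 [-0.0577, -0.0302, 0.0019] 0.0079
6 [-0.0584, -0.0288, 0.0018] 0.0079
7 [0.0, 0.0, 0.04] 0.0001
8 [0.0, 0.0, 0.04] 0.0001
```

Call:
{"fn": "step_arm", "kwargs": {
  "plan": [
    {"grip": 0.24, "delta_pos": [-0.0544, -0.0358, 0], "yaw": 0.008},
    {"grip": 0.24, "delta_pos": [-0.0552, -0.0344, 0], "yaw": 0.008},
    {"grip": 0.24, "delta_pos": [-0.056, -0.033, 0], "yaw": 0.008},
    {"grip": 0.24, "delta_pos": [-0.057, -0.0317, 0], "yaw": 0.008},
    {"grip": 0.24, "delta_pos": [-0.0577, -0.03, 0], "yaw": 0.008},
    {"grip": 0.24, "delta_pos": [-0.058, -0.0288, 0], "yaw": 0.008},
    {"grip": 0.24, "delta_pos": [0, 0, 0.025], "yaw": 0},
    {"grip": 0.24, "delta_pos": [0, 0, 0], "yaw": 0}
  ]
}}

```text
time: 13.95
tcp_pos: [0.4928, -0.2217, 0.0469]
ee_rot: [-0.001, 0.695, 0.719, -0.0]
contact_force: [0.0, 0.2, -0.4]
opening: 0.239
gripper_force: 0.0
```

```bash
cat >> p.py <<'E'
def hold(name):
    w=save("wrist",name); h=cv2.cvtColor(w[0],cv2.COLOR_RGB2HSV); m=((h[...,2]>140)&(h[...,1]<40)).astype(np.uint8); m[245:]=0
    n,l,st,ce=cv2.connectedComponentsWithStats(cv2.morphologyEx(m,cv2.MORPH_CLOSE,np.ones((5,5))))
    for i in range(1,n):
        if 600<st[i,4]<12000:
            q=np.array([ray(w,*p,.02)[:2] for p in np.argwhere(l==i)[:,::-1]],np.float32); print("hold",st[i].tolist(),cv2.minAreaRect(q))
E
python3 - <<'E'
from arc import *
hold("w10")
plan([(.494,-.2235,-.004,92,.03),(*(loc(-.02,.0635)-.04*np.array([np.cos(np.radians(92)),np.sin(np.radians(92))])),-.004,92,.02)])
E
```

```text
t 14.0 [ 0.4935 -0.2215  0.0476] 91.9 F [-0.8  0.1  0.4] op 0.239
1 [-0.0013, 0.0003, 0.0322] -0.0002
2 [-0.0013, 0.0002, 0.0323] -0.0002
3 [0.0245, 0.0001, -0.0] 0.0
4 [0.0245, 0.0001, -0.0] 0.0
5 [0.0245, 0.0001, -0.0] 0.0
6 [0.0245, 0.0001, -0.0] 0.0
7 [0.0245, 0.0001, -0.0] 0.0
8 [0.0245, 0.0001, -0.0] 0.0
9 [0.0245, 0.0001, -0.0] 0.0
10 [0.0245, 0.0001, -0.0] 0.0
11 [0.0245, 0.0001, -0.0] 0.0
12 [0.0245, 0.0001, -0.0] 0.0
13 [0.0245, 0.0, -0.0] 0.0
14 [0.0245, 0.0001, -0.0] 0.0
15 [0.0245, 0.0, -0.0] 0.0
16 [0.0245, 0.0001, -0.0] 0.0
17 [0.0245, 0.0, -0.0] 0.0
18 [0.0244, 0.0001, -0.0] 0.0
19 [0.0245, 0.0, -0.0] 0.0
20 [0.0244, 0.0001, -0.0] 0.0
21 [0.0245, 0.0, -0.0] 0.0
22 [0.0244, 0.0001, -0.0] 0.0
23 [0.0245, 0.0, -0.0] 0.0
```

Call:
{"fn": "step_arm", "kwargs": {
  "plan": [
    {"grip": 0.24, "delta_pos": [-0.0013, 0, 0.035], "yaw": 0},
    {"grip": 0.24, "delta_pos": [0, 0, 0.0295], "yaw": 0},
    {"grip": 0.24, "delta_pos": [0.015, 0, 0], "yaw": 0},
    {"grip": 0.24, "delta_pos": [0.015, 0, 0], "yaw": 0},
    {"grip": 0.24, "delta_pos": [0.015, 0, 0], "yaw": 0},
    {"grip": 0.24, "delta_pos": [0.015, 0, 0], "yaw": 0},
    {"grip": 0.24, "delta_pos": [0.02, 0, 0], "yaw": 0},
    {"grip": 0.24, "delta_pos": [0.02, 0, 0], "yaw": 0}
  ]
}}

```text
time: 15.0
tcp_pos: [0.4912, -0.1415, -0.0037]
ee_rot: [0.0, 0.695, 0.719, 0.0]
contact_force: [0.7, -1.2, 0.9]
opening: 0.242
gripper_force: 0.5
```

```bash
python3 - <<'E'
from arc import *
s,p,f=state(); print(p,f)
w=save("wrist","w11"); h=cv2.cvtColor(w[0],cv2.COLOR_RGB2HSV)
# aluminium against the blue-grey mat: low saturation
print(h[100:240:20,[200,240,280,320,360]].tolist())
m=((h[...,1]<30)&(h[...,2]>60)).astype(np.uint8); m[250:]=0
n,l,st,ce=cv2.connectedComponentsWithStats(cv2.morphologyEx(m,cv2.MORPH_CLOSE,np.ones((5,5))))
for i in range(1,n):
    if st[i,4]>500:
        q=np.array([ray(w,*p,.02)[:2] for p in np.argwhere(l==i)[:,::-1]],np.float32); print(st[i].tolist(),cv2.minAreaRect(q))
E
```

```text
[ 0.4911505  -0.14151675 -0.00372895] 91.97194237394898
[[[100, 27, 85], [103, 27, 85], [98, 24, 85], [101, 24, 151], [101, 23, 153]], [[103, 27, 84], [94, 21, 84], [101, 24, 86], [101, 23, 87], [99, 22, 150]], [[99, 21, 85], [95, 18, 85], [75, 4, 128], [102, 21, 60], [97, 25, 90]], [[98, 24, 84], [101, 24, 85], [75, 4, 117], [90, 5, 112], [101, 23, 89]], [[99, 21, 84], [105, 24, 85], [90, 6, 126], [75, 4, 125], [100, 26, 89]], [[98, 24, 85], [99, 21, 85], [75, 4, 124], [70, 6, 124], [98, 23, 89]], [[101, 24, 84], [103, 21, 84], [75, 4, 121], [75, 4, 119], [102, 22, 151]]]
[0, 0, 560, 250, 139668] ((0.48835331201553345, -0.08247942477464676), (0.2609924376010895, 0.10203979909420013), 2.0364561080932617)
```

Saturation below 12 separates the holder from the mat.

```bash
cat >> p.py <<'E'
def hold2(name):
    s,p,f=state(); w=save("wrist",name); h=cv2.cvtColor(w[0],cv2.COLOR_RGB2HSV)
    m=((h[...,1]<14)&(h[...,2]>95)).astype(np.uint8); m[238:]=0
    n,l,st,ce=cv2.connectedComponentsWithStats(cv2.morphologyEx(m,cv2.MORPH_CLOSE,np.ones((7,7))))
    for i in range(1,n):
        if st[i,4]>1200:
            q=np.array([ray(w,*p,.018)[:2] for p in np.argwhere(l==i)[:,::-1]],np.float32); print(st[i].tolist(),cv2.minAreaRect(q))
E
python3 - <<'E'
from arc import *
hold2("w12"); plan([])
E
```

```text
[0, 0, 129, 238, 27794] ((0.3888932466506958, -0.08163397014141083), (0.06035742536187172, 0.09961733967065811), 0.020107176154851913)
[250, 122, 86, 116, 8271] ((0.4941156506538391, -0.10041120648384094), (0.03660779073834419, 0.05214840918779373), 2.045656442642212)
t 15.1 [ 0.4908 -0.1409 -0.004 ] 92.1 F [-0.4 -0.4 -0.9] op 0.243
```

Call:
{"fn": "step_arm", "kwargs": {
  "plan": [
    {"grip": 0.24, "delta_pos": [0.014, 0, 0], "yaw": 0},
    {"grip": 0.24, "delta_pos": [0.022, 0, 0], "yaw": 0},
    {"grip": 0.24, "delta_pos": [0.026, 0, 0], "yaw": 0},
    {"grip": 0.24, "delta_pos": [0.026, 0, 0], "yaw": 0},
    {"grip": 0.24, "delta_pos": [0.026, 0, 0], "yaw": 0},
    {"grip": 0.24, "delta_pos": [0.026, 0, 0], "yaw": 0},
    {"grip": 0.24, "delta_pos": [0.026, 0, 0], "yaw": 0},
    {"grip": 0.24, "delta_pos": [0.026, 0, 0], "yaw": 0}
  ]
}}

```text
time: 16.1
tcp_pos: [0.4855, 0.0123, -0.0039]
ee_rot: [-0.0, 0.695, 0.719, -0.0]
contact_force: [-0.1, -0.3, 1.0]
opening: 0.239
gripper_force: 0.3
```

Call:
{"fn": "step_arm", "kwargs": {
  "plan": [
    {"grip": 0.24, "delta_pos": [0.026, 0, 0], "yaw": 0},
    {"grip": 0.24, "delta_pos": [0.026, 0, 0], "yaw": 0},
    {"grip": 0.24, "delta_pos": [0.026, 0, 0], "yaw": 0},
    {"grip": 0.24, "delta_pos": [0.026, 0, 0], "yaw": 0},
    {"grip": 0.24, "delta_pos": [0.026, 0, 0], "yaw": 0},
    {"grip": 0.24, "delta_pos": [0.016, 0, 0], "yaw": 0}
  ]
}}

```text
time: 16.85
tcp_pos: [0.4813, 0.1289, -0.0039]
ee_rot: [-0.0, 0.695, 0.719, -0.0]
contact_force: [-0.5, -0.8, -0.1]
opening: 0.24
gripper_force: 0.4
```

```bash
python3 - <<'E'
from arc import *
hold2("w13"); s,p,f=state(); q=p[:2]+.04*np.array([np.cos(np.radians(f)),np.sin(np.radians(f))]); print(inv(q))
plan([(*(loc(-.02,.0635)-.04*np.array([np.cos(np.radians(92)),np.sin(np.radians(92))])),-.004,92,.02)])
E
```

```text
[0, 0, 155, 238, 28347] ((0.3846415877342224, 0.18744802474975586), (0.07400909066200256, 0.09734649211168289), 2.092090606689453)
[140, 0, 420, 238, 62436] ((0.5137892961502075, 0.19207856059074402), (0.17733275890350342, 0.09726106375455856), 2.039736032485962)
(np.float64(-0.07703718141478899), np.float64(0.073573820096422))
t 16.9 [ 0.4814  0.1297 -0.0039] 92.0 F [-0.8  0.8  0.7] op 0.241
1 [0.0241, 0.0006, 0.0001] 0.0001
2 [0.0241, 0.0005, 0.0] 0.0001
3 [0.0242, 0.0006, 0.0001] 0.0001
```

Call:
{"fn": "step_arm", "kwargs": {
  "plan": [
    {"grip": 0.24, "delta_pos": [0.018, 0, 0], "yaw": 0},
    {"grip": 0.24, "delta_pos": [0.018, 0, 0], "yaw": 0},
    {"grip": 0.24, "delta_pos": [0.016, 0, 0], "yaw": 0},
    {"grip": 0.24, "delta_pos": [0.012, 0, 0], "yaw": 0},
    {"grip": 0.24, "delta_pos": [0.006, 0, 0], "yaw": 0},
    {"grip": 0.24, "delta_pos": [-0.03, 0, 0], "yaw": 0},
    {"grip": 0.1, "delta_pos": [-0.06, 0, -0.02], "yaw": 0},
    {"grip": 0, "delta_pos": [-0.06, 0, -0.05], "yaw": 0}
  ]
}}

```text
time: 17.9
tcp_pos: [0.483, 0.0624, 0.0516]
ee_rot: [-0.001, 0.695, 0.719, -0.001]
contact_force: [0.8, 1.2, -0.3]
opening: 0.003
gripper_force: 0.0
```

Call:
{"fn": "step_arm", "kwargs": {
  "plan": [
    {"grip": 0, "delta_pos": [-0.05, 0, -0.06], "yaw": 0},
    {"grip": 0, "delta_pos": [-0.03, 0.04, -0.06], "yaw": 0},
    {"grip": 0, "delta_pos": [0, 0.05, -0.06], "yaw": 0},
    {"grip": 0, "delta_pos": [0, 0, 0], "yaw": 0}
  ]
}}

```text
time: 18.4
tcp_pos: [0.5616, 0.0017, 0.1996]
ee_rot: [0.003, 0.695, 0.719, 0.002]
contact_force: [-1.4, -0.2, -0.4]
opening: 0.003
gripper_force: 0.0
```

```bash
python3 - <<'E'
from arc import *
plan([]); t=save("top","t3"); s=save("side","s3")
cv2.imwrite("pics/f.png",np.hstack([cv2.resize(t[0][165:315,85:235],(400,400),interpolation=2),cv2.resize(s[0][90:240,110:260],(400,400),interpolation=2)])[:,:,::-1])
c=load("t0")
for q in((93,188),(115.5,308)):
  for z in(.19,.2): print(q,z,ray(c,*q,z).round(3),np.round(inv(ray(c,*q,z)),3))
E
```

```text
t 18.4 [0.5616 0.0017 0.1996] 91.9 F [-1.4 -0.2 -0.4] op 0.003
(93, 188) 0.19 [0.65  0.371 0.19 ] [ 0.089 -0.131]
(93, 188) 0.2 [0.649 0.368 0.2  ] [ 0.086 -0.129]
(115.5, 308) 0.19 [0.398 0.325 0.19 ] [0.09  0.126]
(115.5, 308) 0.2 [0.399 0.322 0.2  ] [0.087 0.125]
```

View pics/f.png

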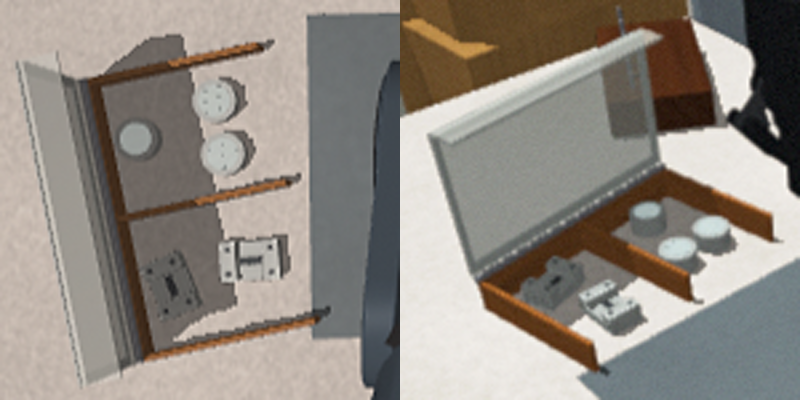

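All three are in their bays: tins at (215,100) and (223,153), holder at (253,260) in the top half. The cover stands about upright. I'll check depths numerically.

```bash
python3 - <<'E'
from arc import *
t=load("t3")
for n,q in dict(tinA=(215,100),tinB=(223,153),holdL=(219,260),holdR=(287,260),hh=(171,285),hhR=(200,283),th=(138,138)).items(): print(n,np.round(inv(ray(t,q[0]/2.667+85,q[1]/2.667+165,.022)),3))
for n,q in dict(tip1=(268,44),tip2=(297,179),tip3=(325,312)).items(): print(n,np.round(inv(ray(t,q[0]/2.667+85,q[1]/2.667+165,.036)),3))
plan([(*loc(.0,0),.26,100.7,.06),(*loc(.15,0),.26,100.7,.06),(*loc(.15,0),.165,100.7,.05)])
E
```

```text
tinA [-0.025 -0.089]
tinB [-0.023 -0.04 ]
holdL [-0.     0.054]
holdR [-0.06   0.067]
hh [0.047 0.067]
hhR [0.021 0.071]
th [ 0.05  -0.069]
tip1 [-0.084 -0.127]
tip2 [-0.085 -0.002]
tip3 [-0.086  0.119]
t 18.5 [0.5577 0.0022 0.1955] 92.0 F [-0.4 -0.  -0.5] op -0.0
1 [0.0643, -0.0027, -0.0161] -0.0097
2 [0.0644, -0.0008, -0.0161] -0.0097
3 [0.0644, 0.0012, -0.0161] -0.0097
4 [0.0643, 0.0032, -0.0161] -0.0097
5 [0.0642, 0.0051, -0.0162] -0.0097
6 [0.0625, 0.0, 0.0] -0.0
7 [0.0625, 0.0, 0.0] -0.0
8 [0.0625, 0.0, 0.0] -0.0
9 [-0.0, 0.0, 0.0594] -0.0
10 [-0.0, 0.0, 0.0594] -0.0
```

Call:
{"fn": "step_arm", "kwargs": {
  "plan": [
    {"grip": 0, "delta_pos": [0.0643, -0.0027, -0.03], "yaw": -0.0097},
    {"grip": 0, "delta_pos": [0.0643, -0.0008, -0.03], "yaw": -0.0097},
    {"grip": 0, "delta_pos": [0.0643, 0.0012, -0.022], "yaw": -0.0097},
    {"grip": 0, "delta_pos": [0.0643, 0.0032, 0], "yaw": -0.0097},
    {"grip": 0, "delta_pos": [0.0643, 0.005, 0], "yaw": -0.0097},
    {"grip": 0, "delta_pos": [0.0625, 0, 0], "yaw": 0},
    {"grip": 0, "delta_pos": [0.0625, 0, 0], "yaw": 0},
    {"grip": 0, "delta_pos": [0.0625, 0, 0], "yaw": 0}
  ]
}}

```text
time: 19.5
tcp_pos: [0.5089, 0.4073, 0.2598]
ee_rot: [-0.0, 0.638, 0.77, -0.002]
contact_force: [0.4, 0.2, -0.0]
opening: 0.002
gripper_force: 0.0
```

Call:
{"fn": "step_arm", "kwargs": {
  "plan": [
    {"grip": 0, "delta_pos": [0, 0, 0], "yaw": 0},
    {"grip": 0, "delta_pos": [0, 0, 0.05], "yaw": 0},
    {"grip": 0, "delta_pos": [0, 0, 0.05], "yaw": 0},
    {"grip": 0, "delta_pos": [0, 0, 0], "yaw": 0}
  ]
}}

```text
time: 20.0
tcp_pos: [0.5087, 0.4043, 0.178]
ee_rot: [-0.001, 0.638, 0.77, -0.004]
contact_force: [0.1, 0.5, 1.3]
opening: -0.002
gripper_force: 0.0
```

```bash
python3 - <<'E'
from arc import *
s,p,f=state(); print(inv(p))
plan([(*loc(.15,0),.165,100.7,.05)])
s=save("side","s4"); print(proj(s,p).round(0), s[0][120:200:8,150:230:8].mean(2).astype(int).shape)
E
```

```text
(np.float64(0.14819245243552281), np.float64(0.0018118902668796226))
t 20.0 [0.5087 0.4043 0.178 ] 100.7 F [0.1 0.5 1.3] op -0.002
1 [0.0023, 0.0023, 0.0163] -0.0002
[149. 120.] (10, 10)
```

```bash
cat > cov.py <<'E'
from arc import *
def tgt(th,dl=0,h=.08,r=.13):
    a=np.radians(th); x=h-r*np.cos(a)+.007*np.sin(a)+.011; z=.036+r*np.sin(a)+.007*np.cos(a)-dl
    return (*loc(x,0),z,100.7,.05)
E
python3 - <<'E'
from cov import *
plan([(*loc(.13,0),.166,100.7,.02),(*loc(.112,0),.166,100.7,.02)]+[tgt(t) for t in range(90,10,-5)])
E
```

```text
t 20.05 [0.5099 0.4052 0.1807] 100.7 F [-1.2 -0.2  0. ] op 0.005
1 [-0.0118, 0.0003, 0.0092] -0.0001
2 [-0.0118, 0.0003, 0.0092] -0.0001
3 [-0.0225, -0.0, 0.0] 0.0001
4 [-0.0175, -0.0, 0.0] -0.0
5 [-0.0142, -0.0, -0.0001] -0.0
6 [-0.0142, -0.0, 0.0011] -0.0
7 [-0.014, -0.0, 0.0023] -0.0
8 [-0.0137, -0.0, 0.0035] -0.0
9 [-0.0134, -0.0, 0.0048] -0.0
10 [-0.0129, -0.0, 0.0058] -0.0
11 [-0.0124, -0.0, 0.007] -0.0
12 [-0.0117, -0.0, 0.008] -0.0
13 [-0.011, -0.0, 0.009] -0.0
14 [-0.0101, -0.0, 0.01] -0.0
15 [-0.0093, -0.0, 0.0108] -0.0
16 [-0.0082, -0.0, 0.0115] -0.0
17 [-0.0072, -0.0, 0.0122] -0.0
18 [-0.0062, -0.0, 0.0128] -0.0
19 [-0.005, -0.0, 0.0133] -0.0
```

Call:
{"fn": "step_arm", "kwargs": {
  "plan": [
    {"grip": 0, "delta_pos": [-0.012, 0, 0.01], "yaw": 0},
    {"grip": 0, "delta_pos": [-0.012, 0, 0.01], "yaw": 0},
    {"grip": 0, "delta_pos": [-0.0225, 0, 0], "yaw": 0},
    {"grip": 0, "delta_pos": [-0.0175, 0, 0], "yaw": 0},
    {"grip": 0, "delta_pos": [-0.0142, 0, 0], "yaw": 0},
    {"grip": 0, "delta_pos": [-0.0142, 0, 0.001], "yaw": 0}
  ]
}}

```text
time: 20.8
tcp_pos: [0.5245, 0.333, 0.1651]
ee_rot: [0.0, 0.638, 0.77, 0.0]
contact_force: [0.3, 2.5, -0.1]
opening: -0.001
gripper_force: 0.6
```

Call:
{"fn": "step_arm", "kwargs": {
  "plan": [
    {"grip": 0, "delta_pos": [-0.014, 0, 0.0023], "yaw": 0},
    {"grip": 0, "delta_pos": [-0.0137, 0, 0.0035], "yaw": 0},
    {"grip": 0, "delta_pos": [-0.0134, 0, 0.0048], "yaw": 0},
    {"grip": 0, "delta_pos": [-0.0129, 0, 0.0058], "yaw": 0}
  ]
}}

```text
time: 21.3
tcp_pos: [0.5325, 0.2905, 0.1516]
ee_rot: [0.0, 0.638, 0.77, 0.0]
contact_force: [0.8, 0.3, 0.6]
opening: 0.003
gripper_force: 0.5
```

```bash
python3 - <<'E'
from cov import *
s,p,f=state(); print(inv(p))
plan([tgt(t) for t in range(60,15,-5)])
s=save("side","s5"); g=s[0]
# predicted apron edge corners for several angles, compare with the bright metal edge
for th in (95,80,70,60,50):
    a=np.radians(th); 
    print(th,[proj(s,(*loc(.08-.16*np.cos(a),y),.036+.16*np.sin(a))).round(0).tolist() for y in(.13,-.13)])
b=load("s3")[0]; df=np.abs(g.astype(int)-b).sum(2); df[:,:100]=0; ys,xs=np.where((df>60)); print(xs.min(),xs.max(),ys.min(),ys.max())
E
```

```text
(np.float64(0.032004432395314114), np.float64(-0.00041413210042481625))
t 21.3 [0.5325 0.2905 0.1516] 100.7 F [0.8 0.3 0.6] op 0.003
1 [0.0001, -0.0005, -0.0006] 0.0
2 [-0.0124, -0.0, 0.0069] 0.0
3 [-0.0117, -0.0, 0.0081] 0.0
4 [-0.011, -0.0, 0.009] 0.0
5 [-0.0101, -0.0, 0.0099] 0.0
6 [-0.0092, -0.0, 0.0108] 0.0
7 [-0.0083, -0.0, 0.0115] 0.0
8 [-0.0072, -0.0, 0.0123] 0.0
9 [-0.0062, -0.0, 0.0128] 0.0
95 [[119.0, 140.0], [199.0, 101.0]]
80 [[130.0, 147.0], [210.0, 106.0]]
70 [[139.0, 153.0], [218.0, 111.0]]
60 [[147.0, 161.0], [225.0, 118.0]]
50 [[155.0, 170.0], [232.0, 126.0]]
100 367 0 419
```

```bash
cat > ang.py <<'E'
from cov import *
def prof(c,ths=range(110,-6,-3)):
    g=cv2.cvtColor(c[0],cv2.COLOR_RGB2GRAY).astype(float); o=[]
    for th in ths:
        a=np.radians(th); L=[]
        for y in np.linspace(.06,.12,13):
            P=(*loc(.08-.16*np.cos(a)+.007*np.sin(a),y),.036+.16*np.sin(a)+.007*np.cos(a)); u,v=proj(c,P); L.append(g[int(round(v)),int(round(u))])
        o.append((th,int(np.mean(L)),int(np.std(L))))
    return o
E
python3 - <<'E'
from ang import *
for n in("s3","s5"): print(n,prof(load(n)))
E
```

```text
s3 [(110, 231, 1), (107, 230, 1), (104, 230, 0), (101, 230, 1), (98, 230, 1), (95, 227, 3), (92, 205, 3), (89, 182, 7), (86, 176, 2), (83, 171, 11), (80, 132, 4), (77, 143, 1), (74, 144, 2), (71, 144, 2), (68, 143, 1), (65, 143, 2), (62, 144, 2), (59, 146, 2), (56, 144, 1), (53, 145, 1), (50, 145, 1), (47, 145, 1), (44, 146, 2), (41, 102, 2), (38, 75, 3), (35, 50, 2), (32, 50, 4), (29, 59, 11), (26, 83, 27), (23, 81, 27), (20, 89, 28), (17, 107, 31), (14, 145, 51), (11, 106, 19), (8, 192, 45), (5, 190, 36), (2, 166, 53), (-1, 142, 63), (-4, 154, 63)]
s5 [(110, 225, 2), (107, 225, 1), (104, 224, 1), (101, 224, 2), (98, 223, 2), (95, 224, 1), (92, 223, 1), (89, 223, 1), (86, 223, 2), (83, 222, 1), (80, 222, 1), (77, 222, 2), (74, 222, 1), (71, 223, 2), (68, 224, 1), (65, 214, 8), (62, 170, 3), (59, 160, 1), (56, 160, 1), (53, 143, 6), (50, 132, 1), (47, 133, 1), (44, 132, 1), (41, 94, 1), (38, 71, 1), (35, 48, 2), (32, 48, 3), (29, 56, 11), (26, 79, 25), (23, 78, 25), (20, 85, 25), (17, 93, 26), (14, 89, 18), (11, 97, 12), (8, 91, 21), (5, 93, 14), (2, 98, 10), (-1, 96, 10), (-4, 101, 10)]
```

The edge profile puts the cover at about 94° before and 64° now, so it is following the finger.

Call:
{"fn": "step_arm", "kwargs": {
  "plan": [
    {"grip": 0, "delta_pos": [-0.0124, 0, 0.007], "yaw": 0},
    {"grip": 0, "delta_pos": [-0.0117, 0, 0.008], "yaw": 0},
    {"grip": 0, "delta_pos": [-0.011, 0, 0.009], "yaw": 0},
    {"grip": 0, "delta_pos": [-0.01, 0, 0.01], "yaw": 0},
    {"grip": 0, "delta_pos": [-0.0092, 0, 0.0108], "yaw": 0},
    {"grip": 0, "delta_pos": [-0.0083, 0, 0.0115], "yaw": 0}
  ]
}}

```text
time: 22.1
tcp_pos: [0.5416, 0.2415, 0.1061]
ee_rot: [0.0, 0.638, 0.77, -0.0]
contact_force: [0.2, -0.1, 1.1]
opening: 0.003
gripper_force: 0.4
```

Call:
{"fn": "step_arm", "kwargs": {
  "plan": [
    {"grip": 0, "delta_pos": [-0.0072, 0, 0.0123], "yaw": 0},
    {"grip": 0, "delta_pos": [-0.0062, 0, 0.0128], "yaw": 0},
    {"grip": 0, "delta_pos": [-0.0045, 0, 0.012], "yaw": 0},
    {"grip": 0, "delta_pos": [-0.003, 0, 0.01], "yaw": 0},
    {"grip": 0, "delta_pos": [0, 0, 0], "yaw": 0}
  ]
}}

```text
time: 22.72
tcp_pos: [0.5443, 0.2254, 0.0683]
ee_rot: [-0.0, 0.638, 0.77, -0.001]
contact_force: [1.0, -0.1, -0.4]
opening: -0.003
gripper_force: 0.0
```

```bash
python3 - <<'E'
from ang import *
s,p,f=state(); print(inv(p)); plan([tgt(5)])
print(prof(save("side","s6"),range(40,-6,-2)))
E
```

```text
(np.float64(-0.03418922146053672), np.float64(5.3624379340674704e-05))
t 22.725 [0.5443 0.2254 0.0683] 100.7 F [ 1.  -0.1 -0.4] op -0.003
1 [-0.0046, 0.0001, 0.0175] -0.0
[(40, 219, 3), (38, 147, 7), (36, 173, 1), (34, 174, 2), (32, 174, 2), (30, 173, 1), (28, 182, 6), (26, 182, 6), (24, 182, 6), (22, 183, 8), (20, 187, 2), (18, 127, 5), (16, 103, 6), (14, 101, 6), (12, 104, 3), (10, 103, 4), (8, 103, 5), (6, 98, 10), (4, 94, 13), (2, 97, 10), (0, 96, 10), (-2, 97, 11), (-4, 101, 10)]
```

Call:
{"fn": "step_arm", "kwargs": {
  "plan": [
    {"grip": 0, "delta_pos": [-0.002, 0, 0.011], "yaw": 0},
    {"grip": 0, "delta_pos": [-0.002, 0, 0.011], "yaw": 0},
    {"grip": 0, "delta_pos": [-0.001, 0, 0.011], "yaw": 0},
    {"grip": 0, "delta_pos": [0, 0, 0.006], "yaw": 0},
    {"grip": 0, "delta_pos": [0, 0, 0], "yaw": 0}
  ]
}}

```text
time: 23.4
tcp_pos: [0.5451, 0.2216, 0.0374]
ee_rot: [-0.0, 0.638, 0.77, -0.0]
contact_force: [0.3, 0.1, -0.4]
opening: 0.0
gripper_force: 0.0
```

```bash
python3 - <<'E'
from ang import *
s,p,f=state(); print(p,inv(p),s["contact_force"]); 
print(prof(save("side","s7"),range(20,-10,-1)))
E
```

```text
[0.5451157  0.22158973 0.03735846] (np.float64(-0.03808095822521285), np.float64(-4.613742100184441e-05)) [ 0.29166386  0.14433926 -0.35902   ]
[(20, 182, 7), (19, 184, 7), (18, 186, 6), (17, 186, 7), (16, 185, 6), (15, 182, 6), (14, 185, 5), (13, 185, 4), (12, 185, 4), (11, 186, 3), (10, 186, 5), (9, 187, 3), (8, 189, 1), (7, 186, 2), (6, 158, 6), (5, 147, 8), (4, 131, 11), (3, 105, 6), (2, 101, 3), (1, 99, 4), (0, 100, 3), (-1, 99, 2), (-2, 100, 3), (-3, 100, 4), (-4, 101, 3), (-5, 102, 2), (-6, 103, 3), (-7, 106, 3), (-8, 109, 2), (-9, 110, 3)]
```

Call:
{"fn": "step_arm", "kwargs": {
  "plan": [
    {"grip": 0, "delta_pos": [0, 0, 0.004], "yaw": 0},
    {"grip": 0, "delta_pos": [0, 0, 0.004], "yaw": 0},
    {"grip": 0, "delta_pos": [0, 0, 0.003], "yaw": 0},
    {"grip": 0, "delta_pos": [0, 0, 0.002], "yaw": 0},
    {"grip": 0, "delta_pos": [0, 0, 0], "yaw": 0}
  ]
}}

```text
time: 24.08
tcp_pos: [0.5453, 0.2216, 0.0273]
ee_rot: [-0.0, 0.638, 0.77, -0.0]
contact_force: [0.4, -0.6, 0.8]
opening: -0.005
gripper_force: 0.0
```

Call:
{"fn": "step_arm", "kwargs": {
  "plan": [
    {"grip": 0, "delta_pos": [0, 0, 0.002], "yaw": 0},
    {"grip": 0, "delta_pos": [0, 0, 0.0], "yaw": 0}
  ]
}}

```text
time: 24.32
tcp_pos: [0.5455, 0.2217, 0.0261]
ee_rot: [0.0, 0.638, 0.77, 0.0]
contact_force: [-1.8, -0.4, 3.5]
opening: -0.003
gripper_force: 2.1
```

```bash
python3 - <<'E'
from ang import *
s,p,f=state(); print(p,s["contact_force"],s["time"]); 
print(prof(save("side","s8"),range(8,-8,-1)))
E
```

```text
[0.54545639 0.22167399 0.02614681] [-1.77655778 -0.36103845  3.52141553] 24.325
[(8, 183, 6), (7, 184, 5), (6, 185, 3), (5, 186, 4), (4, 190, 1), (3, 185, 3), (2, 171, 13), (1, 149, 7), (0, 151, 7), (-1, 128, 9), (-2, 107, 8), (-3, 99, 3), (-4, 99, 3), (-5, 101, 2), (-6, 102, 3), (-7, 103, 1)]
```

Call:
{"fn": "step_arm", "kwargs": {
  "plan": [
    {"grip": 0, "delta_pos": [0, 0, 0.0015], "yaw": 0},
    {"grip": 0, "delta_pos": [0, 0, 0.0], "yaw": 0}
  ]
}}

```text
time: 24.62
tcp_pos: [0.5456, 0.2217, 0.026]
ee_rot: [0.0, 0.638, 0.77, 0.0]
contact_force: [-5.8, -1.6, 16.9]
opening: 0.004
gripper_force: 8.7
```

Call:
{"fn": "step_arm", "kwargs": {
  "plan": [
    {"grip": 0, "delta_pos": [0, 0, 0.0015], "yaw": 0},
    {"grip": 0, "delta_pos": [0, 0, 0.0], "yaw": 0}
  ]
}}

```text
time: 24.88
tcp_pos: [0.5457, 0.2217, 0.0258]
ee_rot: [0.0, 0.638, 0.77, 0.0]
contact_force: [-10.3, -4.3, 29.4]
opening: 0.002
gripper_force: 14.8
```

Call:
{"fn": "step_arm", "kwargs": {
  "plan": [
    {"grip": 0, "delta_pos": [0, 0, 0.0015], "yaw": 0},
    {"grip": 0, "delta_pos": [0, 0, 0.0], "yaw": 0}
  ]
}}

```text
time: 25.12
tcp_pos: [0.5458, 0.2217, 0.0256]
ee_rot: [0.0, 0.638, 0.77, 0.0]
contact_force: [-15.4, -5.9, 41.8]
opening: -0.002
gripper_force: 21.0
```

Hard stop: the force climbs with no further travel, so the cover is shut. I'll release and verify.

Call:
{"fn": "step_arm", "kwargs": {
  "plan": [
    {"grip": 0, "delta_pos": [0, 0, -0.006], "yaw": 0},
    {"grip": 0, "delta_pos": [0, 0, -0.03], "yaw": 0},
    {"grip": 0, "delta_pos": [0, 0, -0.06], "yaw": 0},
    {"grip": 0, "delta_pos": [-0.05, 0, -0.05], "yaw": 0},
    {"grip": 0, "delta_pos": [-0.06, 0, 0], "yaw": 0},
    {"grip": 0, "delta_pos": [-0.06, 0, 0], "yaw": 0},
    {"grip": 0, "delta_pos": [-0.06, 0, 0], "yaw": 0},
    {"grip": 0, "delta_pos": [0, 0, 0], "yaw": 0}
  ]
}}

```text
time: 26.12
tcp_pos: [0.5799, 0.0382, 0.1388]
ee_rot: [0.0, 0.639, 0.769, -0.0]
contact_force: [0.7, 0.9, -0.2]
opening: -0.0
gripper_force: 0.0
```

```bash
python3 - <<'E'
from ang import *
s,p,f=state(); print(p,s["contact_force"],s["time"]); 
c=save("side","s9"); print(prof(c,range(8,-6,-1)))
t=save("top","t9"); b=load("t0")
# bystanders & blue decoy unmoved: image difference outside box/arm
for n,(u,v) in dict(loupe=(336,290),blue=(244,176),stand=(327,188),oil=(222,143),blow=(405,294),driver=(270,155),tweez=(395,233)).items():
    d=np.abs(t[0][v-9:v+10,u-9:u+10].astype(int)-b[0][v-9:v+10,u-9:u+10]).mean(); print(n,round(d,1))
# whether apron clears: tins/holder seen through the glass from above
for n,q in dict(tinA=(.635,.251),tinB=(.58,.245),hold=(.502-.02,.219)).items(): u=proj(t,(*q,.022)).astype(int); print(n,u,t[0][u[1],u[0]])
E
```

```text
[0.57992747 0.03817749 0.1388381 ] [ 0.74168148  0.902181   -0.23685605] 26.125
[(8, 189, 6), (7, 189, 4), (6, 190, 3), (5, 192, 1), (4, 193, 1), (3, 191, 2), (2, 177, 12), (1, 153, 8), (0, 157, 6), (-1, 132, 9), (-2, 111, 8), (-3, 101, 4), (-4, 103, 2), (-5, 106, 2)]
loupe 31.2
blue 11.9
stand 26.4
oil 11.7
blow 3.3
driver 15.1
tweez 10.1
tinA [165 200] [182 181 174]
tinB [168 222] [185 184 177]
hold [179 263] [162 157 150]
```

```bash
python3 - <<'E'
from h import *
for f in("t0","t9"):
    i=load(f)[0]; h=cv2.cvtColor(i,cv2.COLOR_RGB2HSV)
    for n,m,(u,v) in(("stand",(h[...,1]>150)&(h[...,0]<30)&(h[...,0]>12),(327,188)),("loupe",h[...,2]<32,(336,290)),("blue",(h[...,0]>105)&(h[...,1]>150),(244,176))):
        r=np.argwhere(m[v-15:v+16,u-15:u+16]); print(f,n,len(r),r.mean(0).round(1) if len(r) else '')
E
```

```text
t0 stand 116 [14.9 15. ]
t0 loupe 63 [14.  14.2]
t0 blue 203 [14.6 14.4]
t9 stand 112 [15.  14.9]
t9 loupe 129 [15.  14.6]
t9 blue 204 [14.7 14.4]
```

Nothing else has moved: the differences in the images come from the arm's shadow. I'll hand it in.

```bash
python3 -c "
from cell import manip
print(manip.finish_job())"
```

```text
the job is handed in; nothing more can be done
None
```

Both tins and the holder were pushed flat into their bays, the cover was pressed down to a hard stop and stayed shut, and the job was handed in at about 26 s; the finish call gave no verdict.

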